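# Stop the exposure and hold the lamp lid at the inspection mark

### The arm

A 6-joint arm with a two-finger parallel gripper is mounted at the origin on the work surface. World frame = base frame: x ahead of the robot, y to its left, z up, the work surface at z = 0. Lengths are in m, angles in rad, forces in N, time in s.
With the tool pointing down it reaches from about 0.3 to 0.85 m from the base axis. Payload 4.2 kg.
Tool frame: the origin (TCP) lies at the very end of the fingers, on their centre line; the grasp point (between the pads) lies arm.grip_point_offset behind it (arm.grip_point_offset is the distance from the TCP to the grasp point, in m); z points along the fingers, y is the line along which they close (so a half turn about z gives the same grasp; the last joint's range is limited). The gripper opens to 91 mm and grips with 3 to 60 N. Pads are 32 mm wide; open, the fingers measure 118 mm over their backs; the gripper's body (76 mm by 178 mm) begins 60 mm behind the grasp point.
Start: joints at [1.271, 0.32, 1.565, -0, 1.257, -0.02], TCP at [0.159, 0.553, 0.214] pointing down, gripper open.
Joint ranges: [-3.11, 3.11], [-0.84, 2.01], [0.21, 2.61], [-1.34, 4.49], [0.05, 2.63], [-2.56, 2.56]. Speed limits (rad/s): [2.57, 2.57, 3.14, 3.14, 3.14, 3.14].

### API

Orientations are given as a unit quaternion [w, x, y, z].
In Python, from rig import arm gives the robot as it stands.
- The arm moves only by the tool apply_moves, never from a script. Its argument "increments" is a list of rows, each an object with "travel": the shift along the tool's x, y, z in units of 30 mm (1.0 is 30 mm), a list of three; "turn": the turn, a rotation vector about the tool's x, y, z in units of 6 degrees (1.0 is 6 degrees), a list of three. A call has 1 to 5 rows; each row is the pose to reach, as a shift and turn from the pose commanded when the call began, along the tool's axes at that moment; what a row does not reach only later rows make up. A row lasts 1/12 s, in which the tool goes at most 41.7 mm and 7.16 degrees, less where a joint would pass 70% of its speed; a pose out of reach is approached as far as the arm can. A call with a gripper value outside its range is refused whole. "gripper" is the finger opening in mm, from 0 to 91.2, set as the call begins (left out, the last holds). The fingers move at their own pace and stop on an object; the grip force is fixed at half the most. Time passes only in rows, so rows that repeat a pose let the fingers close. It gives the time, the measured TCP pose, the force, the opening and the grip force at its end, in the units of the state.
- arm.observe(): the state, without advancing time (a new reading comes with each control period).
- arm.capture(name): name is "side" or "top" or "wrist"; returns the picture (480x640x3 uint8, red, green, blue); there is no depth.
- arm.camera_info(name): a dict with "fx", "fy", "cx", "cy" (pixels), "R" (3x3) and "t" (3): a world point X has camera coordinates R X + t. Camera axes: x right, y down, z forward; pixel columns grow to the right and rows downward; lengths in m; the calibration is good to about 2 mm. A picture is of the moment at which its call begins: read the wrist's pose just before it. camera_info takes no time and is no camera call; for the wrist camera it gives the pose at the moment of the call.
- arm.job_done(): hands the job in; it is judged then, once.
The state is a dict: "t": time; "qpos": joint angles; "qvel": joint speeds; "effort": joint torques, N m; "ee_pos": TCP position; "eef_rot": TCP orientation; "contact_force": force on the tool from outside, world axes, zero at the start; "torque": the same for the moment, N m; "grip_width": opening from 0.0 (shut) to 1.0 (fully open); "grasp_force": force on a finger pad.
Only numpy, scipy, OpenCV 4.12 (cv2) and the standard library are available. Lean on these libraries where they do the work, as an engineer would, in place of code of your own. Each camera call takes 0.05 s, during which the arm holds its last target. There are 200 camera calls.

### The job

The print in the UV exposure box is due for a look. Put the lamps out with the mushroom stop button (push it fully down; it stays down) before the lid comes up at all, then take the lamp lid by its handle and raise it against its spring until the pointer on the lid stands at the brass index clip on the quadrant, not swinging it well past (daylight would fog the print) and never letting it snap shut. Finish while still holding the lid steady there by its handle, for the printer to look in, with the index clip and everything else on the bench left where it is.

Things in the scene. Friction and masses are not known exactly. Their poses are not given: they have to be found in the camera images.
- stop_button (a joint): travel of the grey mushroom stop button (40 mm across) in m: 0 up (lamps on), 0.006 fully down (lamps off). It stands on the low ledge along the front of the exposure box, at the ledge's end nearest the robot, next to the smaller timer dial. It is pushed down vertically, resists with about 3 N all the way, and stays where it is left
- stop_top (a point): centre of the stop button's top face, 88 mm above the bench when up
- lid (a joint): opening angle of the lid in rad: 0 shut, stop at 0.80. A spring hinge and the lid's weight (0.6 to 1 kg) always pull it shut: an upward pull at the handle of about 7 N starts it, growing to about 14 N at the highest mark
- exposure_box: grey exposure box, 300 x 390 mm (its own x, y), origin at the centre of its underside. Along its -y side runs a ledge 56 mm high with the button, timer dial and pilot lamp; the white lamp lid covers the rest, hinged along the box's +y side (left as the robot sees it). The lid is 290 mm wide, reaches 290 mm from the hinge and is 123 mm high when shut
- lid_hinge (a point): point on the lid's hinge line, level with the middle of the handle, 85 mm above the bench. Axes turn with the lid and equal the box's when it is shut: x along the hinge line, y from the lid's front edge to the hinge. The lid opens by its front edge rising: a turn about minus x
- handle_mid (a point): steel bow handle on top of the lid near its front edge: a round bar 12 mm thick, 140 mm long, on two posts 128 mm apart. Origin at the middle of the bar, which is 40 mm above the lid's top, 265 mm from the hinge line horizontally and 163 mm above the bench when shut. x along the bar, z away from the lid; it turns with the lid. The bar is round and can turn between gripping fingers
- lid_pointer (a point): tip of the black pointer blade fixed to the far (+x) end of the lid, on a 200 mm radius about the hinge line; its axes turn with the lid
- index (a joint): angle in rad, on the same scale as the lid's, at which the brass index clip is clamped on the quadrant this time (0.28 to 0.58). When the lid's angle equals it the pointer stands at the middle of the clip. It slips if knocked
- index_mark (a point): the index clip's centre line at a 200 mm radius about the hinge. The brass clip, 24 mm wide along the arc, with a small round thumbscrew, rides on the outer edge of the aluminium quadrant, a flat upright arc with black division lines standing up at the far (+x) end of the box. x along the hinge, z along the arc in the opening direction
- tall_bottle: amber glass bottle with a black cap, 68 mm across, 150 mm tall, standing; origin at the centre of its foot. Bystander, leave it alone
- small_bottle: amber glass bottle with a black cap, 54 mm across, 105 mm tall, standing close to the box's front; origin at the centre of its foot. Bystander, leave it alone
- tube_a: white paint tube 110 mm long, 22 mm thick, lying close to the box's front; origin under its middle. Bystander, leave it alone
- tube_b: bare metal paint tube 120 mm long, 24 mm thick, lying; origin under its middle. Bystander, leave it alone
- white_jar: low white jar, 76 mm across, 55 mm tall; origin at the centre of its foot. Bystander, leave it alone
- brush: flat brush 190 mm long, lying; origin on its underside. Bystander, leave it alone
- loupe: black loupe, 42 mm across, 44 mm tall, standing on the box's front ledge; origin at the centre of its foot. Bystander, leave it alone

How it is judged:
On the way, in this order (a step that is already met when the one before it is completed fails the run):
1. the stop button is pushed down while the lid is still shut (value of joint stop_button above 0.0045 m and value of joint lid below 0.05 rad), for 0.1 s.
2. the lid, held by its handle, stands steady with its pointer at the index clip (z of lid_pointer in the frame of index_mark between -0.012 and 0.012 m and velocity of joint lid between -0.06 and 0.06 rad/s and contact force between the fingers and lid_c0 above 2 N), for 0.5 s.
At the end, for the whole second after the job is handed in: Stop button down (over 4.5 mm). Lid pointer within 12 mm along the arc of the index clip's centre line (inside the clip's 24 mm width), lid at rest (under 0.06 rad/s), fingers bearing on its handle with over 2 N. Index clip moved under 8 mm, each bystander under 30 mm (all of step 2 and value of joint stop_button above 0.0045 m and distance of each of tall_bottle, small_bottle, tube_a, tube_b, white_jar, brush, loupe from where it was at the start of the episode below 0.03 m and distance of index_mark from where it was at the start of the episode below 0.008 m); the arm keeps its last pose, push and grip.
It fails at once if the lid is raised (over 0.06 rad) while the stop button is still up (value of joint lid above 0.06 rad and not (value of joint stop_button above 0.0045 m)).
It fails at once if the lid swings well past the mark (pointer more than 27 mm beyond the clip's centre line) (z of lid_pointer in the frame of index_mark above 0.027 m).
It fails at once if the lid snaps shut (closing faster than 1.5 rad/s) (velocity of joint lid below -1.5 rad/s).
It fails at once if the index clip is knocked along the quadrant (8 mm) or a bystander is shifted by 30 mm (not (distance of tall_bottle from where it was at the start of the episode below 0.03 m) or not (distance of small_bottle from where it was at the start of the episode below 0.03 m) or not (distance of tube_a from where it was at the start of the episode below 0.03 m) or not (distance of tube_b from where it was at the start of the episode below 0.03 m) or not (distance of white_jar from where it was at the start of the episode below 0.03 m) or not (distance of brush from where it was at the start of the episode below 0.03 m) or not (distance of loupe from where it was at the start of the episode below 0.03 m) or not (distance of index_mark from where it was at the start of the episode below 0.008 m)).
It also fails if it takes over 45 s, if anything falls off the work surface, if the arm or the gripper's body presses on something with over 40 N, if the wrist force passes 120 N, or if a joint passes its speed limit or range.

## Working session

There is one attempt and no reset: what is moved stays moved. The work goes in short steps, Python scripts to look and compute and a tool call to move; the robot and the scene stay as the last step left them, time stands still between calls to the robot, and variables do not carry over. Pictures are saved under pics/ and viewed, at most 10 in all, crops included, and the job is handed in when it is done.

Besides the shell and the picture viewer there is one more tool, called as name(argument=value, ...), one argument or row to a line, values as JSON. apply_moves: Moves the arm, as the interface text tells. Its arguments: {"type":"object","properties":{"increments":{"type":"array","items":{"type":"object","properties":{"travel":{"type":"array","items":{"type":"number"}},"turn":{"type":"array","items":{"type":"number"}}}}},"gripper":{"type":"number"}},"required":["increments"]}

```bash
mkdir -p pics; python3 - <<'E'
from rig import arm
import cv2,json
print(arm.grip_point_offset, arm.observe())
for n in("side","top"):
    cv2.imwrite(f"pics/{n}0.png",arm.capture(n)[:,:,::-1]); c=arm.camera_info(n); print(n,c)
E
```

```text
0.0188 {'t': 0.0, 'qpos': array([ 1.27102051e+00,  3.20276136e-01,  1.56566881e+00, -1.44263936e-05,
        1.25738755e+00, -1.99938639e-02]), 'qvel': array([-0.00112407,  0.00205966, -0.00150996, -0.00028681,  0.00076263,
        0.00117508]), 'effort': array([-1.02901853e-03, -4.12441242e+01, -2.31963587e+01,  7.23328209e-02,
        4.58930223e-02, -1.67340440e-04]), 'ee_pos': array([0.1586362 , 0.55216227, 0.2131333 ]), 'eef_rot': array([-1.31722578e-04,  1.39432896e-01,  9.90231140e-01, -8.59915497e-04]), 'contact_force': array([ 0.45861662, -0.21505236, -0.42473391]), 'torque': array([ 0.02790199, -0.02933281, -0.0128933 ]), 'grasp_force': 0.0, 'grip_width': 0.995946492358576}
side {'fx': 614.9325414045521, 'fy': 614.9325414045521, 'cx': 326.6570812656644, 'cy': 240.61362021651442, 'R': array([[ 0.97771654, -0.20841896,  0.02513788],
       [-0.0853073 , -0.50385981, -0.85956265],
       [ 0.19181512,  0.83826417, -0.51041173]]), 't': array([-0.59342655,  0.16651806,  1.4326425 ])}
top {'fx': 556.0829790776656, 'fy': 556.0829790776656, 'cx': 317.4428977294726, 'cy': 239.52140375594604, 'R': array([[ 0.02849949, -0.99932574, -0.02314852],
       [-0.99454375, -0.02602301, -0.10102245],
       [ 0.10035194,  0.0259013 , -0.99461481]]), 't': array([0.0334439 , 0.58271926, 1.53717932])}
```

View pics/top0.png

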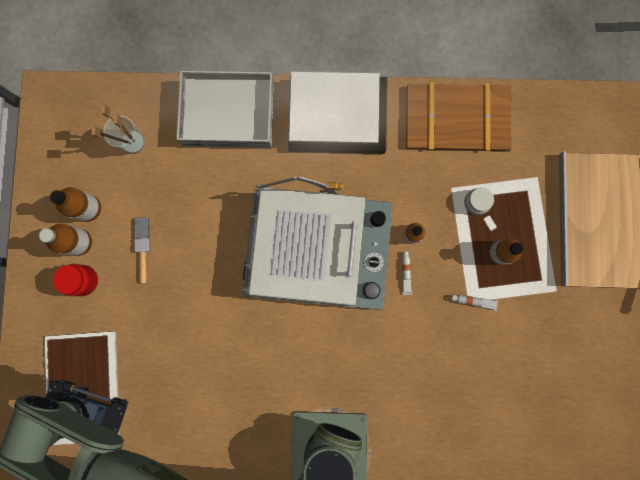

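View pics/side0.png

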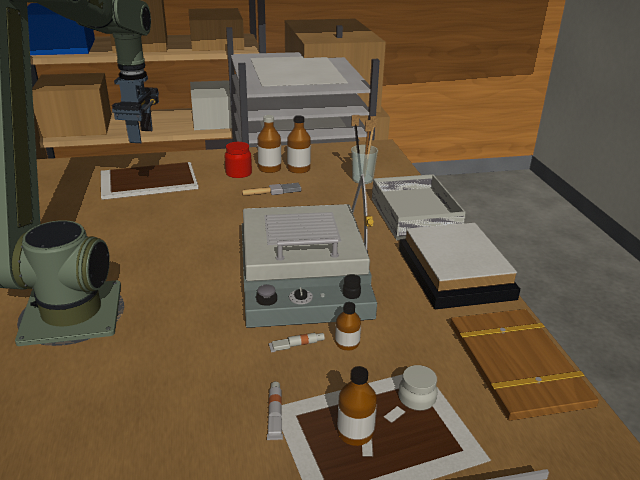

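The top view shows the box at x 245-392, y 180-308, with the button near (372,290), the handle near x 350 and the clip near (335,187). The side view shows the clip near (369,222). I'll enlarge both.

```bash
python3 - <<'E'
import cv2
a=cv2.imread("pics/top0.png")[170:315,240:400]; cv2.imwrite("pics/topc.png",cv2.resize(a,None,fx=4,fy=4,interpolation=cv2.INTER_CUBIC))
a=cv2.imread("pics/side0.png")[165:325,240:390]; 
cv2.imwrite("pics/sidec.png",cv2.resize(a,None,fx=3.75,fy=3.75,interpolation=cv2.INTER_CUBIC))
E
```

```text
(no output)
```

View pics/topc.png

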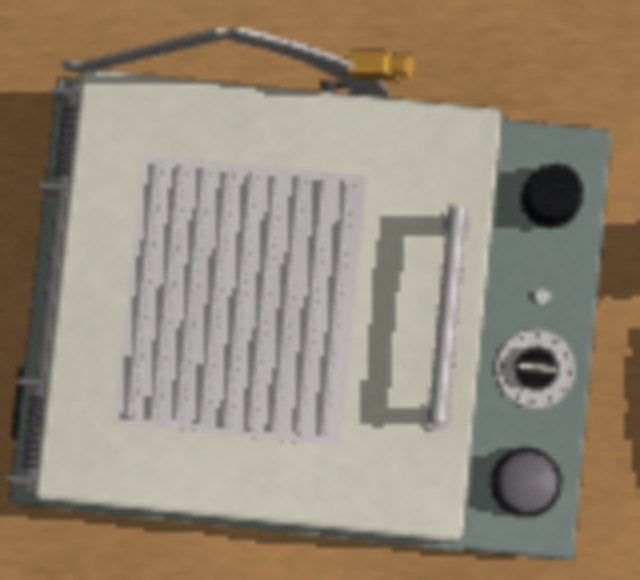

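View pics/sidec.png

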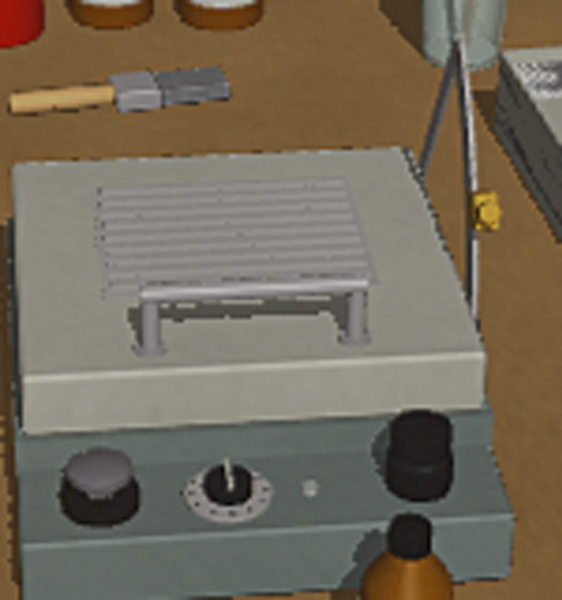

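Enlarged views. Top crop: bar ends (457,207) and (433,427), button (526,482), brass clip (372,64), black pointer about (355,87). Side crop: bar ends (143,291) and (367,283), button top (99,470), clip (487,212).

```bash
cat > h.py <<'E'
from rig import arm
import numpy as np
def ray(c,p):
    R=np.array(c['R']);t=np.array(c['t'])
    d=R.T@np.array([(p[0]-c['cx'])/c['fx'],(p[1]-c['cy'])/c['fy'],1]); return -R.T@t,d
def onz(c,p,z):
    o,d=ray(c,p); return o+d*(z-o[2])/d[2]
def tri(c1,p1,c2,p2):
    o,d=ray(c1,p1);q,e=ray(c2,p2)
    s=np.linalg.lstsq(np.c_[d,-e],q-o,rcond=None)[0]; a,b=o+s[0]*d,q+s[1]*e
    return (a+b)/2,np.linalg.norm(a-b)
T=arm.camera_info("top");S=arm.camera_info("side")
tp=lambda u,v:(240+u/4,170+v/4)
sp=lambda u,v:(240+u/3.75,165+v/3.75)
E
python3 - <<'E'
from h import *
np.set_printoptions(precision=4,suppress=True)
f,n=onz(T,tp(457,207),.163),onz(T,tp(433,427),.163)
print('bar',f,n,np.linalg.norm(f-n)); fs,ns=onz(S,sp(367,283),.163),onz(S,sp(143,291),.163); print('bar side',fs,ns)
print('btn',onz(T,tp(526,482),.088),onz(S,sp(99,470),.088))
print('loupe',onz(T,tp(552,195),.1))
c,e=tri(T,tp(372,64),S,sp(485,212));print('clip',c,e)
ft,nt=f,n
for nm,(a,b) in dict(top=(f,n),side=(fs,ns)).items():
    m=(a+b)/2;x=(a-b)/np.linalg.norm(a-b);y=np.array([-x[1],x[0],0]);h=m+.265*y;h[2]=.085
    r=c-h; print(nm,'mid',m,'yaw',np.degrees(np.arctan2(x[1],x[0])),'hinge',h,'clip rel x',r@x,'out',-r@y,'up',r[2],'rad',np.hypot(r@y,r[2]),'ang',np.arctan2(r[2],-r@y))
E
```

```text
bar [ 0.6167 -0.0478  0.163 ] [ 0.4746 -0.0356  0.163 ] 0.14268457173116916
bar side [ 0.6183 -0.0516  0.163 ] [ 0.4809 -0.038   0.163 ]
btn [ 0.4421 -0.101   0.088 ] [ 0.4422 -0.1153  0.088 ]
loupe [ 0.635 -0.114  0.1  ]
clip [0.7088 0.0092 0.1715] 0.002751338770926532
top mid [ 0.5457 -0.0417  0.163 ] yaw -4.913234731897048 hinge [0.5684 0.2223 0.085 ] clip rel x 0.15815162898905336 out 0.20035968991120884 up 0.08651026604763142 rad 0.21823847386047157 ang 0.4075949452554925
side mid [ 0.5496 -0.0448  0.163 ] yaw -5.633305114166617 hinge [0.5756 0.2189 0.085 ] clip rel x 0.15310613992372613 out 0.1956640864059862 up 0.08651026604763142 rad 0.21393564649380245 ang 0.4162955627339459
```

```bash
cat >> h.py <<'E'
from scipy.spatial.transform import Rotation as Ro
np.set_printoptions(precision=3,suppress=True)
def plan(pos,yawy,s=None):
    "remaining move to TCP pos, tool down, tool-y at yaw deg -> tool units"
    s=s or arm.observe(); w,x,y,z=s['eef_rot']; R=Ro.from_quat([x,y,z,w])
    a=np.radians(yawy); Y=np.array([np.cos(a),np.sin(a),0]);Z=np.array([0,0,-1.])
    G=Ro.from_matrix(np.c_[np.cross(Y,Z),Y,Z])
    tr=R.inv().apply(np.array(pos)-s['ee_pos'])/.03; tu=np.degrees((R.inv()*G).as_rotvec())/6
    print('pos',s['ee_pos'],'travel',tr,'turn',tu,'rows',max(np.linalg.norm(tr)*30/41.7,np.linalg.norm(tu)*6/7.16))
E
python3 - <<'E'
from h import *
print(tri(T,tp(526,482),S,sp(99,470)))
plan([.442,-.104,.16],0)
E
```

```text
(array([ 0.443, -0.102,  0.078]), np.float64(0.0014219036158306054))
pos [0.159 0.552 0.213] travel [-15.118 -18.413   1.802] turn [-0.013  0.009 12.329] rows 17.188689690665516
```

apply_moves(
  increments=[
    {"travel":[-0.8,-0.95,0]},
    {"travel":[-1.6,-1.9,0]},
    {"travel":[-2.4,-2.9,0]},
    {"travel":[-3.2,-3.9,0]},
    {"travel":[-4.0,-4.9,0]},
  ],
  gripper=0,
)

```text
invalid input
```

apply_moves(
  increments=[
    {"travel":[-0.8,-0.95,0]},
    {"travel":[-1.6,-1.9,0]},
    {"travel":[-2.4,-2.9,0]},
    {"travel":[-3.2,-3.9,0]},
    {"travel":[-4.0,-4.9,0]},
  ],
)

```text
invalid input
```

apply_moves(
  increments=[
    {"travel":[-0.8,-0.95,0],"turn":[0,0,1]},
    {"travel":[-1.6,-1.9,0],"turn":[0,0,2]},
    {"travel":[-2.4,-2.9,0],"turn":[0,0,3]},
    {"travel":[-3.2,-3.9,0],"turn":[0,0,4]},
    {"travel":[-4.0,-4.9,0],"turn":[0,0,5]},
  ],
)

```text
t: 0.52
ee_pos: [0.2336, 0.3763, 0.2135]
eef_rot: [0.0, 0.393, 0.92, -0.0]
contact_force: [1.5, 0.6, 0.5]
grip_width: 1.003
grasp_force: 0.0
```

```bash
python3 -c "
from h import *
plan([.442,-.104,.16],0)"
```

```text
pos [0.234 0.376 0.213] travel [-16.371  -6.045   1.794] turn [-0.005  0.006  7.287] rows 12.621197757945792
```

Turn has to be given in every row. I'll rotate a bit more on the way.

apply_moves(
  increments=[
    {"travel":[-1.3,-0.4,0],"turn":[0,0,1]},
    {"travel":[-2.6,-0.9,0],"turn":[0,0,2]},
    {"travel":[-3.9,-1.4,0],"turn":[0,0,3]},
    {"travel":[-5.2,-1.9,0],"turn":[0,0,4]},
    {"travel":[-6.5,-2.4,0],"turn":[0,0,5]},
  ],
  gripper=0,
)

```text
t: 0.93
ee_pos: [0.3169, 0.1864, 0.2139]
eef_rot: [0.0, 0.618, 0.786, 0.0]
contact_force: [0.7, -0.9, 1.0]
grip_width: 0.669
grasp_force: 0.0
```

```bash
python3 -c "
from h import *
plan([.442,-.104,.16],0)"
```

```text
pos [0.317 0.186 0.214] travel [-10.393   1.756   1.795] turn [ 0.001 -0.001  2.286] rows 7.6921037044404175
```

apply_moves(
  increments=[
    {"travel":[-1.3,0.2,0],"turn":[0,0,0.5]},
    {"travel":[-2.6,0.4,0],"turn":[0,0,1]},
    {"travel":[-3.9,0.6,0],"turn":[0,0,1.5]},
    {"travel":[-5.2,0.8,0],"turn":[0,0,2]},
    {"travel":[-6.5,1.1,0],"turn":[0,0,2.3]},
  ],
)

```text
t: 1.35
ee_pos: [0.3956, 0.005, 0.2139]
eef_rot: [-0.0, 0.707, 0.707, -0.0]
contact_force: [0.3, 1.2, 0.5]
grip_width: 0.299
grasp_force: 0.0
```

```bash
python3 -c "
from h import *
plan([.442,-.104,.16],0)"
```

```text
pos [0.396 0.005 0.214] travel [-3.635  1.546  1.795] turn [-0.002 -0.002  0.002] rows 3.121491000193116
```

apply_moves(
  increments=[
    {"travel":[-1.2,0.5,0],"turn":[0,0,0]},
    {"travel":[-2.4,1.0,0],"turn":[0,0,0]},
    {"travel":[-3.6,1.5,0.4],"turn":[0,0,0]},
    {"travel":[-3.6,1.5,1.5],"turn":[0,0,0]},
    {"travel":[-3.6,1.5,2.2],"turn":[0,0,0]},
  ],
)

```text
t: 1.77
ee_pos: [0.4412, -0.1028, 0.146]
eef_rot: [-0.001, 0.707, 0.707, -0.0]
contact_force: [0.5, 0.9, -0.8]
grip_width: 0.006
grasp_force: 0.0
```

```bash
python3 - <<'E'
from h import *
import cv2
plan([.442,-.104,.082],0)
c=arm.camera_info("wrist"); im=arm.capture("wrist")
for p in ([.442,-.104,.088],arm.observe()['ee_pos']):
    q=np.array(c['R'])@p+c['t']; print(q[0]/q[2]*c['fx']+c['cx'],q[1]/q[2]*c['fy']+c['cy'])
cv2.imwrite("pics/w1.png",im[:,:,::-1])
E
```

```text
pos [ 0.441 -0.103  0.146] travel [-0.04   0.029  2.132] turn [-0.012 -0.003 -0.01 ] rows 1.5342455620495172
312.0963367535085 252.42561752690557
303.078804900233 277.15527587894417
```

View pics/w1.png

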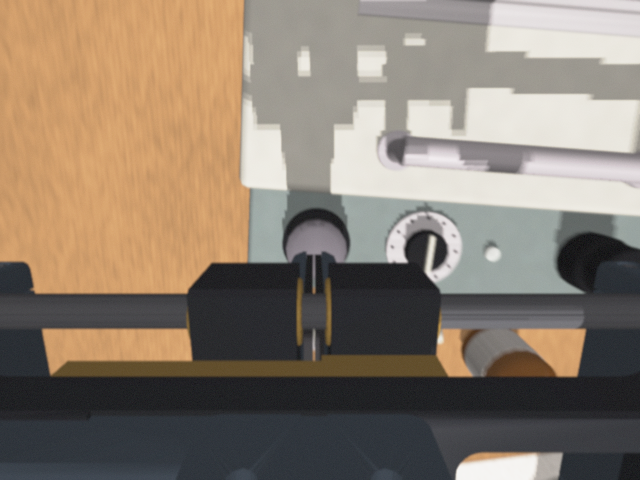

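The button is centred at about (316,243), so about 5 mm more +y and 2 mm more +x than predicted. I'll correct for that and push.

apply_moves(
  increments=[
    {"travel":[0.15,0.1,1.0],"turn":[0,0,0]},
    {"travel":[0.15,0.1,1.7],"turn":[0,0,0]},
    {"travel":[0.15,0.1,1.95],"turn":[0,0,0]},
    {"travel":[0.15,0.1,2.1],"turn":[0,0,0]},
    {"travel":[0.15,0.1,2.2],"turn":[0,0,0]},
  ],
)

```text
t: 2.23
ee_pos: [0.4443, -0.0961, 0.0824]
eef_rot: [-0.0, 0.706, 0.708, -0.0]
contact_force: [-1.2, -0.1, 3.6]
grip_width: 0.006
grasp_force: 1.4
```

apply_moves(
  increments=[
    {"travel":[0,0,0.05],"turn":[0,0,0]},
    {"travel":[0,0,0.05],"turn":[0,0,0]},
  ],
)

```text
t: 2.4
ee_pos: [0.4447, -0.0962, 0.082]
eef_rot: [0.001, 0.706, 0.708, 0.0]
contact_force: [-1.6, 1.2, 2.9]
grip_width: 0.005
grasp_force: 1.8
```

apply_moves(
  increments=[
    {"travel":[0,0,0.07],"turn":[0,0,0]},
    {"travel":[0,0,0.1],"turn":[0,0,0]},
    {"travel":[0,0,0.1],"turn":[0,0,0]},
  ],
)

```text
t: 2.65
ee_pos: [0.4449, -0.0963, 0.0816]
eef_rot: [0.001, 0.706, 0.708, 0.001]
contact_force: [-8.7, 2.0, 26.5]
grip_width: 0.005
grasp_force: 13.3
```

The button bottomed at 26 N. Now I'll rise and turn for the handle.

apply_moves(
  increments=[
    {"travel":[0,0,-0.8],"turn":[0,0,0]},
    {"travel":[0,0,-2],"turn":[0,0,0]},
    {"travel":[0,0,-3.3],"turn":[0,0,0]},
    {"travel":[0,0,-4.5],"turn":[0,0,0]},
    {"travel":[0,0,-5.2],"turn":[0,0,-0.8]},
  ],
  gripper=60,
)

```text
t: 3.07
ee_pos: [0.4465, -0.0967, 0.2392]
eef_rot: [0.004, 0.675, 0.738, 0.003]
contact_force: [0.7, -0.3, -0.2]
grip_width: 0.339
grasp_force: 0.0
```

apply_moves(
  increments=[
    {"travel":[0.3,0.5,0],"turn":[0,0,-1.1]},
    {"travel":[0.6,1.1,0],"turn":[0,0,-2.2]},
    {"travel":[0.9,1.7,0],"turn":[0,0,-3.3]},
    {"travel":[1.2,2.3,0],"turn":[0,0,-4.4]},
    {"travel":[1.2,2.8,0],"turn":[0,0,-5.5]},
  ],
)

```text
t: 3.48
ee_pos: [0.5265, -0.0517, 0.2351]
eef_rot: [0.002, 0.435, 0.9, 0.001]
contact_force: [-0.1, 0.2, -0.2]
grip_width: 0.657
grasp_force: 0.0
```

apply_moves(
  increments=[
    {"travel":[0,0,0],"turn":[0,0,-1.1]},
    {"travel":[0,0,0],"turn":[0,0,-2.2]},
    {"travel":[0,0,0],"turn":[0,0,-3.3]},
    {"travel":[0,0,0],"turn":[0,0,-4.4]},
    {"travel":[0,0,0],"turn":[0,0,-5.5]},
  ],
)

```text
t: 3.9
ee_pos: [0.5256, -0.0532, 0.2349]
eef_rot: [0.002, 0.162, 0.987, 0.0]
contact_force: [0.2, 0.0, -0.3]
grip_width: 0.652
grasp_force: 0.0
```

```bash
python3 - <<'E'
from h import *
import cv2
print(arm.observe()['qpos'])
plan([.546,-.043,.144],85)
c=arm.camera_info("wrist"); im=arm.capture("wrist"); np.savez('w2.npz',**c)
for p in ([.546,-.043,.163],[.616,-.049,.163],[.476,-.037,.163]):
    q=np.array(c['R'])@p+c['t']; print(q[0]/q[2]*c['fx']+c['cx'],q[1]/q[2]*c['fy']+c['cy'])
cv2.imwrite("pics/w2.png",im[:,:,::-1])
E
```

```text
[-0.123  0.231  1.636  0.     1.271 -1.367]
pos [ 0.526 -0.053  0.235] travel [-0.526  0.536  3.033] turn [ 0.003  0.031 -2.282] rows 2.247902463816931
338.0630171983276 266.37410903032736
359.60405188897164 355.76578642742857
313.59655400910145 164.84239452037897
```

View pics/w2.png

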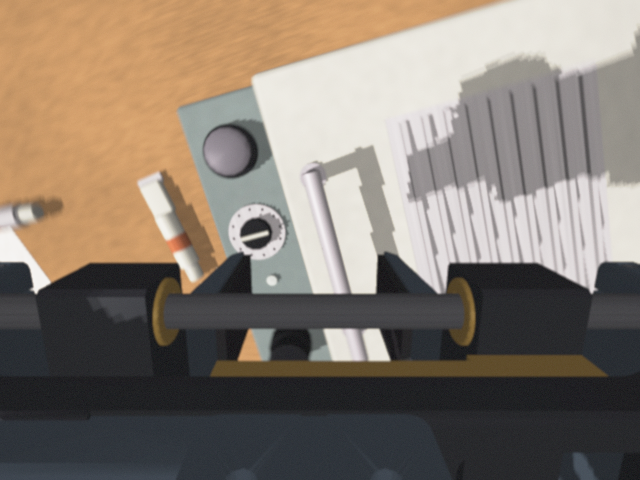

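The bar's near end is at (312,167) against a predicted (314,165), so the handle estimate holds. I'll align and descend.

apply_moves(
  increments=[
    {"travel":[-0.25,0.25,0],"turn":[0,0,-1.1]},
    {"travel":[-0.5,0.5,0],"turn":[0,0,-2.2]},
    {"travel":[-0.52,0.54,0.8],"turn":[0,0,-2.28]},
    {"travel":[-0.52,0.54,1.6],"turn":[0,0,-2.28]},
    {"travel":[-0.52,0.54,2.2],"turn":[0,0,-2.28]},
  ],
)

```text
t: 4.37
ee_pos: [0.5453, -0.0428, 0.1672]
eef_rot: [0.001, 0.048, 0.999, 0.0]
contact_force: [-0.8, -0.2, -0.4]
grip_width: 0.659
grasp_force: 0.0
```

```bash
python3 -c "
from h import *
plan([.546,-.043,.143],85)
print(arm.observe()['contact_force'])"
```

```text
pos [ 0.545 -0.043  0.167] travel [-0.024 -0.006  0.807] turn [ 0.001  0.016 -0.079] rows 0.5807633566352993
[-0.784 -0.162 -0.444]
```

apply_moves(
  increments=[
    {"travel":[0,0,0.4],"turn":[0,0,-0.08]},
    {"travel":[0,0,0.8],"turn":[0,0,-0.08]},
    {"travel":[0,0,0.8],"turn":[0,0,-0.08]},
  ],
)

```text
t: 4.62
ee_pos: [0.544, -0.0428, 0.1421]
eef_rot: [-0.001, 0.043, 0.999, 0.0]
contact_force: [0.3, -0.5, -0.1]
grip_width: 0.659
grasp_force: 0.0
```

apply_moves(
  increments=[
    {"travel":[0,0,0],"turn":[0,0,0]},
    {"travel":[0,0,0],"turn":[0,0,0]},
    {"travel":[0,0,0],"turn":[0,0,0]},
    {"travel":[0,0,0],"turn":[0,0,0]},
    {"travel":[0,0,0],"turn":[0,0,0]},
  ],
  gripper=0,
)

```text
t: 5.03
ee_pos: [0.5453, -0.043, 0.1442]
eef_rot: [0.001, 0.043, 0.999, 0.0]
contact_force: [-0.8, 0.5, -0.2]
grip_width: 0.322
grasp_force: 0.0
```

apply_moves(
  increments=[
    {"travel":[0,0,0],"turn":[0,0,0]},
    {"travel":[0,0,0],"turn":[0,0,0]},
    {"travel":[0,0,0],"turn":[0,0,0]},
  ],
)

```text
t: 5.28
ee_pos: [0.5449, -0.0437, 0.1436]
eef_rot: [0.0, 0.042, 0.999, -0.001]
contact_force: [-0.6, -2.0, -0.5]
grip_width: 0.126
grasp_force: 30.0
```

Gripped: 11.5 mm opening, 30 N. I'll raise along the arc to about 0.2, then 0.3, then look.

apply_moves(
  increments=[
    {"travel":[0,0.1,-0.3],"turn":[0,0,0]},
    {"travel":[0,0.22,-0.65],"turn":[0,0,0]},
    {"travel":[0,0.35,-1.0],"turn":[0,0,0]},
    {"travel":[0,0.52,-1.35],"turn":[0,0,0]},
    {"travel":[0,0.69,-1.7],"turn":[0,0,0]},
  ],
)

```text
t: 5.7
ee_pos: [0.5463, -0.0239, 0.1943]
eef_rot: [-0.001, 0.042, 0.999, -0.002]
contact_force: [1.0, -5.8, -5.6]
grip_width: 0.124
grasp_force: 30.0
```

apply_moves(
  increments=[
    {"travel":[0,0.1,-0.18],"turn":[0,0,0]},
    {"travel":[0,0.2,-0.36],"turn":[0,0,0]},
    {"travel":[0,0.33,-0.58],"turn":[0,0,0]},
    {"travel":[0,0.47,-0.79],"turn":[0,0,0]},
    {"travel":[0,0.47,-0.79],"turn":[0,0,0]},
  ],
)

```text
t: 6.12
ee_pos: [0.5474, -0.0099, 0.219]
eef_rot: [-0.0, 0.042, 0.999, -0.002]
contact_force: [-0.7, -8.0, -3.3]
grip_width: 0.125
grasp_force: 30.0
```

```bash
python3 - <<'E'
from h import *
import cv2
print(arm.observe())
a=arm.capture("side")[:,:,::-1]; cv2.imwrite("pics/s2.png",a)
b=arm.capture("top")[:,:,::-1]; cv2.imwrite("pics/t2.png",b)
A=cv2.resize(a[170:270,320:400],None,fx=5,fy=5,interpolation=cv2.INTER_CUBIC)
B=cv2.resize(b[165:265,300:380],None,fx=5,fy=5,interpolation=cv2.INTER_CUBIC)
cv2.imwrite("pics/c2.png",np.hstack([A,B]))
E
```

```text
{'t': 6.1167, 'qpos': array([-0.036,  0.274,  1.618, -0.005,  1.251, -1.522]), 'qvel': array([-0.008,  0.005,  0.019, -0.01 , -0.025, -0.007]), 'effort': array([  4.3  , -40.341, -24.662,   2.518,   0.088,   0.248]), 'ee_pos': array([ 0.547, -0.01 ,  0.219]), 'eef_rot': array([-0.   ,  0.042,  0.999, -0.002]), 'contact_force': array([-0.663, -8.004, -3.252]), 'torque': array([-1.484,  0.02 ,  0.199]), 'grasp_force': 29.985216557979584, 'grip_width': 0.125171735433581}
```

View pics/c2.png

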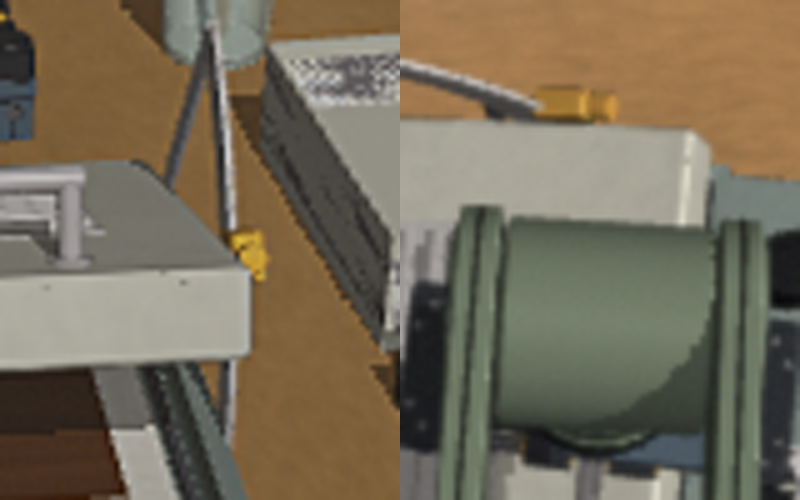

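The side crop shows the brass clip at about (250,255), just right of the lid's edge; the lid hides the pointer there. The top crop shows the clip at (570,103) and something dark at (495,108). I'll compare the top views before and after, enlarged.

```bash
python3 - <<'E'
import cv2,numpy as np
f=lambda n:cv2.resize(cv2.imread(n)[176:201,300:352],None,fx=15,fy=11,interpolation=cv2.INTER_CUBIC)
cv2.imwrite("pics/c3.png",cv2.convertScaleAbs(np.vstack([f("pics/top0.png"),f("pics/t2.png")]),alpha=1.4))
E
```

```text
(no output)
```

View pics/c3.png

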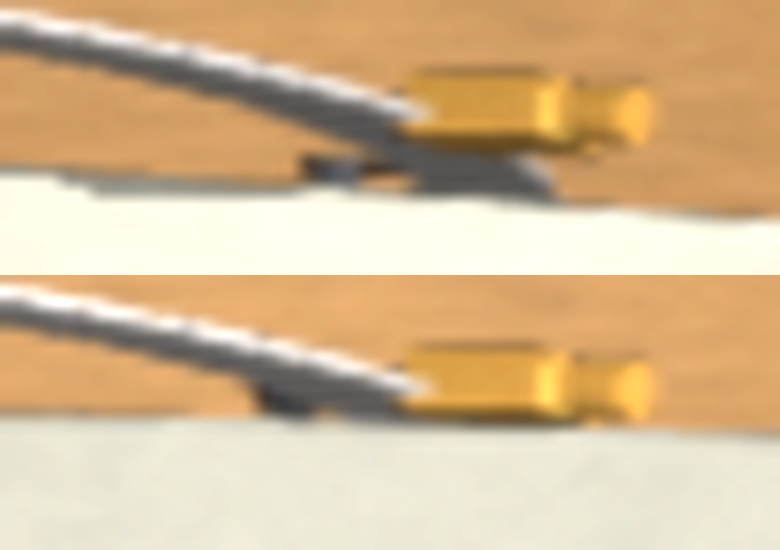

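```bash
python3 - <<'E'
from h import *
m=np.array([.547,-.043,.163]);a=np.radians(-5);x=np.array([np.cos(a),np.sin(a),0]);y=np.array([-x[1],x[0],0]);h=m+.265*y;h[2]=.085
def out(p,z):
    r=onz(T,p,z)-h; return np.round([r@x,-r@y],4)
for z in(.085,.1,.12,.14): print('shut',z,out((300+303/15,176+158/11),z),out((300+360/15,176+175/11),z),' quad end',out((300+550/15,176+185/11),z))
for z in(.14,.16,.18,.2): print('open',z,out((300+255/15,176+115/11),z),out((300+310/15,176+130/11),z))
for z in(.16,.17,.18): print('clip body inner/outer',out((300+408/15,176+105/11),z),out((300+560/15,176+105/11),z))
for uv in ((479,212),(485,207),(490,217)):
  for u in (370,376):
    c,e=tri(T,tp(u,64),S,sp(*uv)); r=c-h; print(c,e,np.arctan2(r[2],-r@y),np.hypot(r[2],r@y))
E
```

```text
shut 0.085 [0.157 0.164] [0.153 0.175]  quad end [0.155 0.209]
shut 0.1 [0.154 0.164] [0.151 0.175]  quad end [0.152 0.209]
shut 0.12 [0.15  0.165] [0.147 0.176]  quad end [0.148 0.21 ]
shut 0.14 [0.146 0.166] [0.143 0.176]  quad end [0.144 0.21 ]
open 0.14 [0.156 0.156] [0.153 0.166]
open 0.16 [0.152 0.157] [0.149 0.167]
open 0.18 [0.148 0.158] [0.145 0.168]
open 0.2 [0.144 0.159] [0.141 0.169]
clip body inner/outer [0.157 0.183] [0.16 0.21]
clip body inner/outer [0.155 0.184] [0.158 0.21 ]
clip body inner/outer [0.153 0.184] [0.156 0.21 ]
[0.707 0.011 0.171] 0.0007944959910442867 0.41111153962027414 0.21542255337905603
[0.706 0.007 0.173] 0.0016097765446874644 0.4133481047502424 0.2198363275333626
[0.709 0.01  0.174] 0.003515052637925844 0.424947439897077 0.2170621832696694
[0.708 0.007 0.177] 0.002688702949035512 0.42683660082106606 0.2214644810667716
[0.711 0.01  0.167] 0.0057278478756302145 0.3922064650085938 0.213978673269655
[0.71  0.006 0.169] 0.004890293299275896 0.3948860887968039 0.21839682488656878
```

```bash
cat > ang.py <<'E'
from h import *
m=np.array([.547,-.043,.163]);a=np.radians(-5);x=np.array([np.cos(a),np.sin(a),0]);y=np.array([-x[1],x[0],0]);h=m+.265*y;h[2]=.085
def ang(p,xr=.07):
    o,d=ray(S,p); q=o+d*((xr-(o-h)@x)/(d@x)) if abs(d@x)>.3 else None
    # intersect ray with cylinder r=.276 around hinge
    f=lambda s:np.hypot((o+s*d-h)@y,(o+s*d-h)[2])-.2762
    from scipy.optimize import brentq
    s0=-(o-h)@d/(d@d); s=brentq(f,s0-.6,s0) ; r=o+s*d-h
    return np.arctan2(r[2],-r@y)-np.arctan2(.078,.265), r@x
if __name__=="__main__":
    print('shut',ang(sp(367,283)),ang(sp(143,291)),'now',ang((320+80/5,170+172/5)))
    s=arm.observe(); g=s['ee_pos']-[0,0,.0188]*np.array([0,0,-1])-h
    print('tcp angle',np.arctan2(g[2],-g@y)-np.arctan2(.078,.265),np.hypot(g[2],g@y))
E
python3 ang.py
```

```text
shut (np.float64(-0.004560155905865948), np.float64(0.07213006629415243)) (np.float64(-0.0016180716176341647), np.float64(-0.06627615060483276)) now (np.float64(0.29986406637523416), np.float64(0.07004419489576705))
tcp angle 0.2929725155215514 0.27772144999245557
```

The lid measures 0.30 rad both by camera and by TCP. The pointer sits at angle 0 when shut, and the clip is at about 0.41. I'll raise by 0.107 more.

apply_moves(
  increments=[
    {"travel":[0,0.1,-0.17],"turn":[0,0,0]},
    {"travel":[0,0.23,-0.35],"turn":[0,0,0]},
    {"travel":[0,0.36,-0.52],"turn":[0,0,0]},
    {"travel":[0,0.48,-0.68],"turn":[0,0,0]},
    {"travel":[0,0.56,-0.79],"turn":[0,0,0]},
  ],
)

```text
t: 6.63
ee_pos: [0.5486, 0.0064, 0.2419]
eef_rot: [-0.001, 0.042, 0.999, -0.003]
contact_force: [0.7, -8.1, -4.4]
grip_width: 0.122
grasp_force: 30.0
```

apply_moves(
  increments=[
    {"travel":[0,0,0],"turn":[0,0,0]},
    {"travel":[0,0,0],"turn":[0,0,0]},
    {"travel":[0,0,0],"turn":[0,0,0]},
    {"travel":[0,0,0],"turn":[0,0,0]},
    {"travel":[0,0,0],"turn":[0,0,0]},
  ],
)

```text
t: 7.05
ee_pos: [0.5485, 0.0062, 0.2416]
eef_rot: [-0.001, 0.042, 0.999, -0.003]
contact_force: [0.2, -7.8, -3.3]
grip_width: 0.121
grasp_force: 30.0
```

```bash
python3 ang.py; python3 - <<'E'
from h import *
import cv2
a=arm.capture("side")[:,:,::-1]; b=arm.capture("top")[:,:,::-1]
A=cv2.resize(a[150:270,310:390],None,fx=5,fy=5,interpolation=cv2.INTER_CUBIC)
B=cv2.resize(b[171:211,300:340],None,fx=10,fy=15,interpolation=cv2.INTER_CUBIC)
cv2.imwrite("pics/c4.png",np.hstack([A,B]))
E
```

```text
shut (np.float64(-0.004560155905865948), np.float64(0.07213006629415243)) (np.float64(-0.0016180716176341647), np.float64(-0.06627615060483276)) now (np.float64(0.29986406637523416), np.float64(0.07004419489576705))
tcp angle 0.3960000029303263 0.27815984991117054
```

View pics/c4.png

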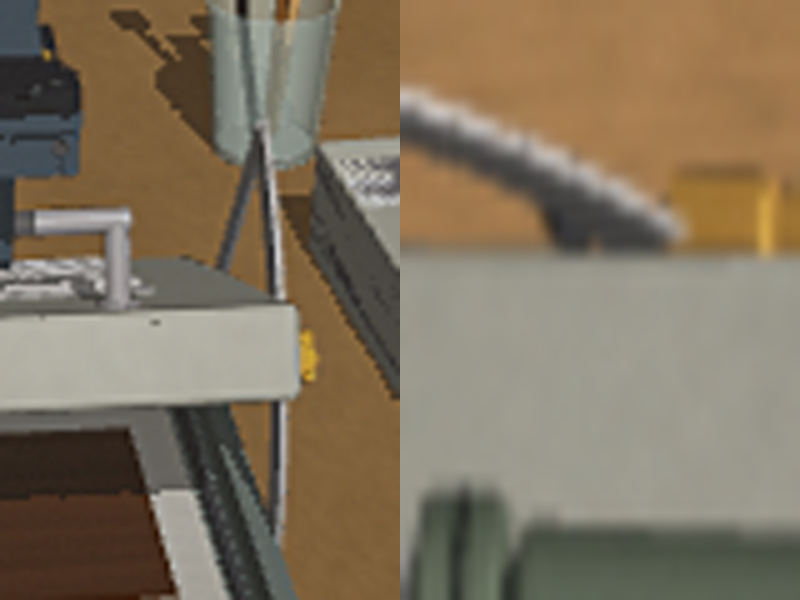

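The side crop shows the bar's right end at (130,218) and the clip undisturbed, partly hidden behind the lid's end. One angle check, then I hand in.

```bash
python3 - <<'E'
from ang import *
v=ang((310+130/5,150+217/5))[0]; print(v, arm.observe()['grasp_force'])
if .385<v<.435: print(arm.job_done())
E
```

```text
0.39275920210434906 29.98811513185501
the job is handed in; nothing more can be done
None
```

The stop button is down and the lid is held by its handle at about 0.40 rad, against an index clip measured at about 0.41. That is inside the allowed 12 mm, but I judged it from handle and clip positions because the lid hid the pointer tip. The job is handed in, with no verdict shown.

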